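# Hand-feed one puck from a stack magazine

## Task

Feed one puck from the magazine by hand: push the feeder's red paddle in until the slide locks at the end of its stroke, without crushing the end buffer, and let go of it. Then take the yellow-headed release pin and push it down through the small hole in the blue lock block, so that the slide snaps back and the next puck drops into place, and stand the pin back in its holder. Leave the other things on the bench alone.

Things in the scene. Friction and masses are not known exactly. Their poses are not given: they have to be found in the camera images.
- feeder: Magazine feeder fixed to the bench: aluminium base 70 x 245 x 12 mm, z up, origin on the bench under the tower's axis. The stroke runs along its +y; the base spans y = -135 to 110 mm. The outfeed channel runs from the tower to a red lip at y = 104 mm. The blue lock block spans x = 36 to 80, y = -104 to -48 mm, top 46 mm above the bench.
- slide_grip (a point): Centre of the slide's upright red paddle: 12 mm thick along feeder y, 40 mm wide along x, from 22 to 85 mm above the bench (this point at 58 mm); axes the feeder's. At rest at feeder y = -121 mm; moves towards +y. Free space behind it, 30 mm or more in front. A steel arm 33 mm above the bench runs from its foot to the lock block. Push it from behind with shut fingers, or pinch it.
- slide (a joint): Travel of the slide, m: 0 at rest, growing as the paddle is pushed along feeder +y. Return spring 3 N at rest, 7 N at 50 mm. It locks at 48 to 63 mm: set inside, unseen, different each time, so feel for it; just before, the nose meets the end buffer and the push rises steeply. Let go unlocked, it springs home (and once the puck is out, the next one drops). Locked, it stays.
- buffer (a joint): Compression of the rubber end buffer inside the lock block, m: 0 free, 2 N per mm. The slide locks at about 3 mm and some 2 mm remain while it is locked. More than 8.5 mm (17 N beyond the slide's own spring) crushes it, a failure; press it 4 to 6 mm (8 to 12 N).
- catch (a joint): Depression of the spring catch under the hole in m: 0 up, 10 mm fully down (bottomed). It must go down about 7 mm to let the locked slide go; 2 N of spring, up to 6 N in all with friction. It springs up again by itself.
- hole_mouth (a point): Centre of the mouth of the release hole, diameter 12 mm, upright, in the top of the lock block (46 mm above the bench); axes are the feeder's. Below the 6 mm cover, the catch's orange pad lies 16 mm under the mouth and goes down to 26 mm under it.
- pin_head (a point): Centre of the yellow head of the release pin, diameter 18 mm, 42 mm tall, to be gripped from above; its z is the pin's axis. The pin is a steel shank, diameter 8 mm, 55 mm long, with the head on top: 97 mm in all, 50 g. This point is 76 mm above the tip. It starts upright in its holder.
- pin_tip (a point): Centre of the lower end of the pin's shank.
- holder_floor (a point): Bottom of the blind hole in the grey pin holder (block 60 x 60 x 32 mm, fixed to the bench): hole diameter 11 mm, 25 mm deep with a 2 mm chamfer, this point 7 mm above the bench. The pin's tip rests here.
- puck_a_mid (a point): Middle of the blue puck (diameter 36, height 12 mm, 30 g), the lowest of the stack at the start, to be fed out.
- puck_b_mid (a point): Middle of the orange puck, same size, second in the stack.
- puck_c_mid (a point): Middle of the green puck, same size, top of the stack.
- chamber (a point): Middle of the chamber floor under the tower, 12 mm above the bench, where the lowest puck lies. The tower (50 x 50 mm outside, 40 mm inside, top 68 mm above the bench) holds three stacked pucks, seen through 20 mm slits.
- control_box: Bystander: white push-button box 100 x 90 mm, 59 mm tall, origin under its centre.
- phone: Bystander: telephone lying flat, 72 x 150 x 9 mm, origin under its centre.
- spare_cylinder: Bystander: spare pneumatic cylinder lying along its y, 40 x 176 x 40 mm, origin under its barrel's middle.
Things that resemble listed ones, but are neither listed nor needed, are in the scene too. Of the things shaped like the part that bears puck_c_mid, the green one is meant. Of the things shaped like the part that bears pin_head, the yellow one is meant.

How it is judged (in metres and radians):
On the way, in this order (a step that is already met when the one before it is completed fails the run):
1. the slide is locked at its end (it stays against the buffer with the gripper away from the paddle) and the blue puck is out (value of joint buffer above 0.001 m and value of joint slide above 0.043 m and distance between the grasp point and slide_grip above 0.055 m and y of puck_a_mid in the frame of feeder above 0.038 m), for 0.3 s.
2. the catch is pressed down by the pin through the hole (value of joint catch above 0.003 m and horizontal distance between pin_tip and hole_mouth below 0.006 m and height (world z) of pin_tip below 0.031 m).
3. the slide has snapped home on its own (value of joint slide below 0.003 m and distance between the grasp point and slide_grip above 0.055 m), for 0.1 s.
At the end, for the whole second after the job is handed in: Slide home within 3 mm, catch up within 2 mm; blue puck in the outfeed channel; orange puck on the chamber floor with the green one on it (each within 6 mm of the axis, 2.5 mm in height); pin in its holder, tip within 7 mm of the hole bottom, tilt under 0.2 rad (value of joint slide below 0.003 m and value of joint catch below 0.002 m and y of puck_a_mid in the frame of feeder between 0.038 and 0.105 m and x of puck_a_mid in the frame of feeder between -0.025 and 0.025 m and height (world z) of puck_a_mid below 0.025 m and horizontal distance between each of puck_b_mid, puck_c_mid and chamber below 0.006 m and height (world z) of puck_b_mid below 0.0205 m and height (world z) of puck_c_mid below 0.0325 m and distance between pin_tip and holder_floor below 0.007 m and angle between pin_head's own z axis and vertical below 0.2 rad); the robot touches nothing.
It fails at once if the end buffer is crushed (pressed in by more than 8.5 mm) (value of joint buffer above 0.0085 m).
It fails at once if a bystander is pushed by more than 20 mm (distance of any of control_box, phone, spare_cylinder from where it was at the start of the episode above 0.02 m).
It also fails if it takes over 67 s, if anything falls off the work surface, if the arm or the gripper's body presses on something with over 40 N, if the wrist force passes 120 N, or if a joint passes its speed limit or range.

## Robot

A 7-joint arm with a two-finger parallel gripper is mounted at the origin on the work surface. World frame = base frame: x ahead of the robot, y to its left, z up, the work surface at z = 0. Lengths are in mm, angles in rad, forces in N, time in s.
With the tool pointing down it reaches from about 350 to 900 mm from the base axis. Payload 8.1 kg.
Tool frame: the origin (TCP) lies at the very end of the fingers, on their centre line; the grasp point (between the pads) lies bot.grip_point_offset behind it (bot.grip_point_offset is the distance from the TCP to the grasp point, in mm); z points along the fingers, x is the direction in which the jaws open and shut, and the axes are right-handed (so a half turn about z gives the same grasp; the last joint's range is limited). The gripper opens to 92 mm and grips with 3 to 60 N. Pads are 19 mm wide; open, the fingers measure 130 mm over their backs; the gripper's body (75 mm by 190 mm) begins 47 mm behind the grasp point.
Start: joints at [-1.353, 0.434, 0.025, 1.573, -0.012, 1.134, -0.075], TCP at [197.106, 593.119, 226.742] pointing down, gripper open.
Joint ranges: [-2.62, 2.62], [-0.44, 2.09], [-1.27, 1.32], [0.08, 2.57], [-1.32, 4.46], [0.12, 2], [-2.74, 2.74]. Speed limits (rad/s): [2.22, 2.22, 3.01, 3.01, 3.14, 3.14, 3.14].

## Interface

Orientations are given as a unit quaternion [w, x, y, z].
In Python, from rig import bot, imaging gives the robot as it stands.
- The arm moves only by the tool carry_out, never from a script. Its argument "moves" is a list that holds one entry, the list of rows, each a list of 5 numbers: the shift along the world's x, y, z in mm, then the turn about the world's z in degrees, then the gripper command: -1 is fully open, 1 is shut, values between are in proportion. A call has exactly 10 rows; each row is the pose to reach, as a shift and turn from the pose commanded when the call began; what a row does not reach only later rows make up. A row lasts 1/8 s, in which the tool goes at most 62.5 mm and 10.7 degrees, less where a joint would pass 70% of its speed; a pose out of reach is approached as far as the arm can. A call with a gripper value outside its range is refused whole. The fingers move at their own pace and stop on an object; the grip force is fixed at half the most. Time passes only in rows, so rows that repeat a pose let the fingers close, or fill a call up. It gives the time, the measured TCP pose, the force and the opening at its end, in the units of the state.
- bot.state(): the state, without advancing time (a new reading comes with each control period).
- imaging.camera(name): name is "scene" or "top" or "wrist"; returns a dict with "color" (420x560x3 uint8, red, green, blue), "fx", "fy", "cx", "cy" (pixels), "extrinsics" (4x4, takes a point from world to camera coordinates). Camera axes: x right, y down, z forward; pixel columns grow to the right and rows downward; lengths in mm; the calibration is good to about 2 mm. A picture is of the moment at which its call begins. There is no depth.
- bot.hand_in(): hands the job in, once; it reports no verdict.
Trained networks look in the newest picture that a camera, given by its name, has taken for a name from the list of things; names that differ only in an ending like _2 or _b are one class to them, and where a whole thing is asked for, a point or a joint stands for the part that bears it (a point fixed in the world has none). Each returns a list of dicts, best first, with "score" (0 to 1); they miss things now and then, are a little off and sometimes report something else, mostly with a low value. They report only what shows in the picture. A call takes as long as a camera call. They do not tell look-alikes from the thing itself.
- imaging.find_in(label, camera): "point" ([x, y, z] in mm, in world coordinates, good to about 4 mm: the middle of the surface that is visible of it).
The state is a dict: "time_s": time; "joint_pos": joint angles; "qd": joint speeds; "joint_torque": joint torques, N m; "ee_pos": TCP position; "tcp_rot": TCP orientation; "wrist_force": force on the tool from outside, world axes, zero at the start; "wrist_torque": the same for the moment, N m; "gripper_width": finger opening in mm.
Only numpy, scipy, OpenCV 4.12 (cv2) and the standard library are available. Lean on these libraries where they do the work, as an engineer would, in place of code of your own. Each camera call takes 0.05 s, during which the arm holds its last target.

## Working session

There is one attempt and no reset: what is moved stays moved. The work goes in short steps, Python scripts to look and compute and a tool call to move; the robot and the scene stay as the last step left them, time stands still between calls to the robot, and variables do not carry over. Pictures are saved under pics/ and viewed, and the job is handed in when it is done.

Besides the shell and the picture viewer there is one more tool, called after "Call:" by a JSON object that holds its "api" and its "payload". carry_out: Moves the arm, as the interface text tells. Its arguments: {"type":"object","properties":{"moves":{"type":"array","items":{"type":"array","items":{"type":"array","items":{"type":"number"}}}}},"required":["moves"]}

```bash
ls; mkdir -p pics
python3 - <<'E'
from rig import bot, imaging
import cv2
s=bot.state(); print(s, bot.grip_point_offset)
for c in ("scene","top"):
    d=imaging.camera(c); cv2.imwrite(f"pics/{c}0.png",d["color"][:,:,::-1]); print(d["fx"],d["cx"],d["cy"],d["extrinsics"].tolist() if hasattr(d["extrinsics"],'tolist') else d["extrinsics"])
    for n in ["feeder","slide_grip","hole_mouth","pin_head","holder_floor","puck_c_mid","puck_a_mid","control_box","phone","spare_cylinder","chamber","pin_tip"]:
        try: print(c,n,[( [round(float(v)) for v in r["point"]],round(float(r["score"]),2)) for r in imaging.find_in(n,c)])
        except Exception as e: print(n,e)
print(bot.state()["time_s"])
E
```

```text
pics
{'time_s': 0.0, 'joint_pos': array([-1.35261981,  0.43526392,  0.02498882,  1.57411521, -0.01161537,
        1.13398467, -0.0750954 ]), 'qd': array([ 7.50487669e-04, -7.82887279e-04, -1.22226988e-03,  4.46769277e-04,
        6.15568317e-04,  6.21891010e-05, -8.67771354e-04]), 'joint_torque': array([-5.55147744e-04, -6.67820406e+01,  9.84716043e-01, -3.14468551e+01,
       -6.05141418e-02,  4.25667933e-02,  1.70570052e-04]), 'ee_pos': array([196.96001   , 592.60655162, 225.91271176]), 'tcp_rot': array([ 5.30943917e-04,  8.10982301e-01,  5.85070121e-01, -6.15592223e-04]), 'wrist_force': array([-0.47627752,  0.11657023, -0.85045332]), 'wrist_torque': array([-0.02720516, -0.03367106, -0.01411704]), 'gripper_width': 91.89134672967224} 18.8
427.7654194077161 277.3191597358439 211.83580480352637 [[-0.7286138163081511, 0.6846229523586214, 0.020330267795504443, 417.65159177908714], [0.4035085485855525, 0.45304250074706737, -0.7949423524603685, -192.30479945897744], [-0.5534462556592581, -0.5710025443206085, -0.6063442392536922, 1274.857571115538], [0.0, 0.0, 0.0, 1.0]]
scene feeder [([52
[... 860 characters left out ...]
372663600771, -0.15087605984513183, 598.4182078452956], [0.15081533718315673, 0.007110136999794931, -0.98853638275087, 864.5588681922685], [0.0, 0.0, 0.0, 1.0]]
top feeder [([510, 32, 29], 0.86), ([776, -10, 30], 0.21)]
top slide_grip [([523, -10, 21], 0.77)]
top hole_mouth [([515, 31, 22], 0.62)]
top pin_head [([563, 348, 82], 0.53), ([479, 324, 100], 0.52)]
top holder_floor [([476, 317, 28], 0.84)]
top puck_c_mid [([502, 70, 46], 0.7), ([387, 81, 6], 0.69)]
top puck_a_mid []
top control_box [([493, -318, 50], 0.72)]
top phone [([510, 35, 23], 0.32)]
top spare_cylinder [([772, -10, 31], 0.62)]
top chamber [([518, 32, 19], 0.9)]
top pin_tip [([566, 344, 88], 0.52), ([483, 318, 98], 0.5)]
1.3
```

View pics/scene0.png

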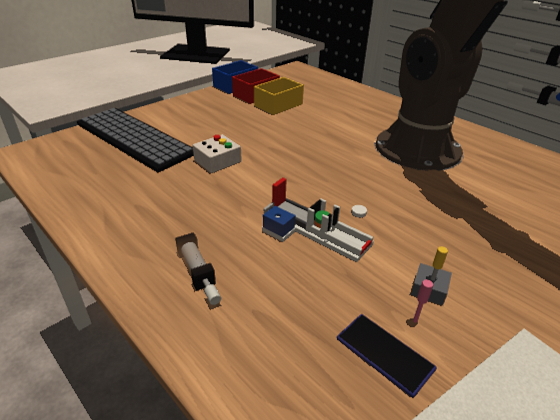

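View pics/top0.png

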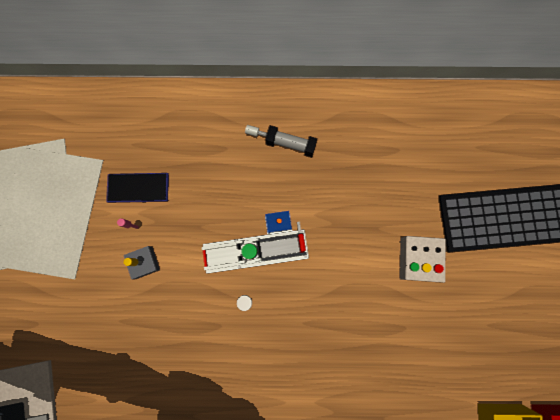

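Run:
```python
import cv2
a=cv2.imread("pics/top0.png")
cv2.imwrite("pics/topc.png",cv2.resize(a[200:285,190:320],None,fx=6,fy=6,interpolation=cv2.INTER_CUBIC))
cv2.imwrite("pics/topp.png",cv2.resize(a[205:290,100:180],None,fx=7,fy=7,interpolation=cv2.INTER_CUBIC))
b=cv2.imread("pics/scene0.png")
cv2.imwrite("pics/scc.png",cv2.resize(b[170:265,255:385],None,fx=6,fy=6,interpolation=cv2.INTER_CUBIC))
cv2.imwrite("pics/scp.png",cv2.resize(b[240:335,400:460],None,fx=6,fy=6,interpolation=cv2.INTER_CUBIC))
```

```text
(no output)
```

View pics/topc.png

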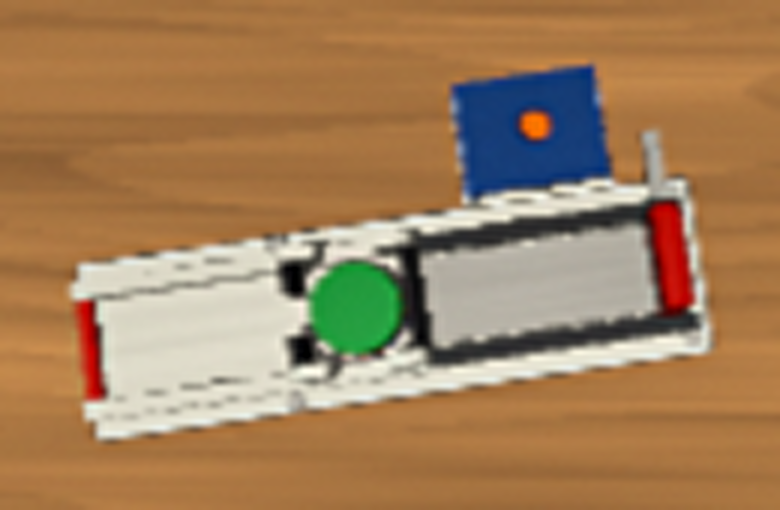

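View pics/topp.png

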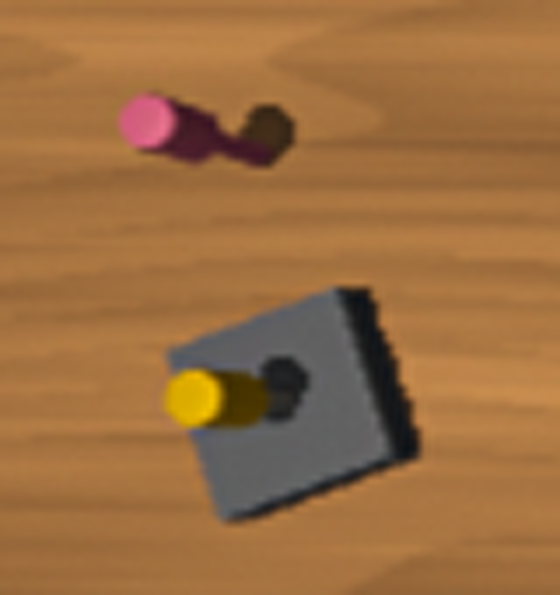

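View pics/scc.png

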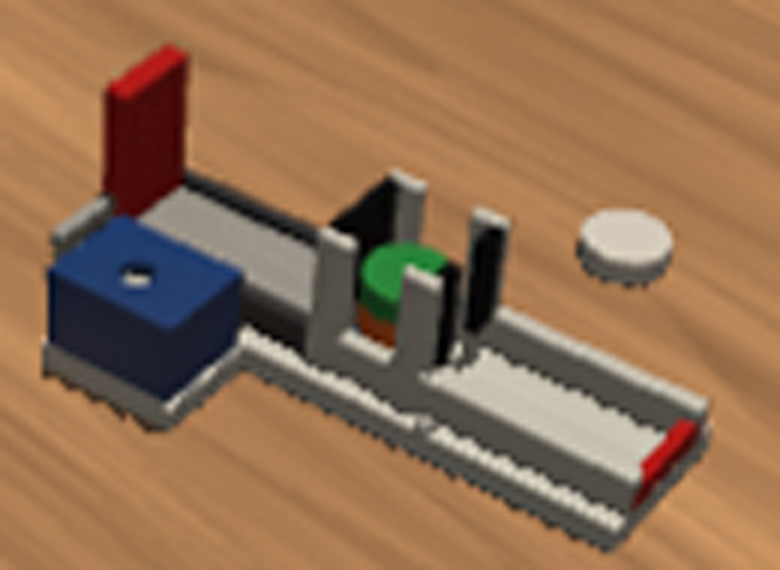

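View pics/scp.png

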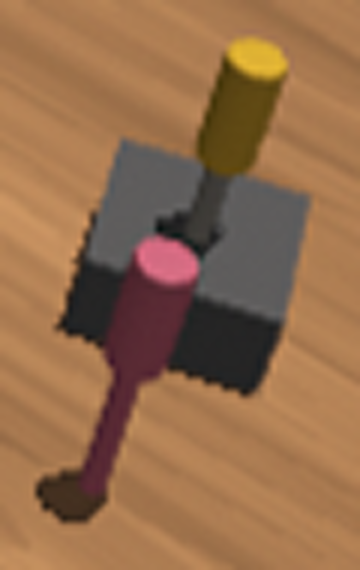

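```bash
cat > h.py <<'E'
import numpy as np
K={"scene":(427.765,277.319,211.836,np.array([[-0.7286138163081511, 0.6846229523586214, 0.020330267795504443, 417.65159177908714], [0.4035085485855525, 0.45304250074706737, -0.7949423524603685, -192.30479945897744], [-0.5534462556592581, -0.5710025443206085, -0.6063442392536922, 1274.857571115538]])),
"top":(391.345,280.773,211.433,np.array([[0.009927438227315724, -0.9999346035750585, -0.005677547307888198, -5.517372888336628], [-0.9885121041446954, -0.008957372663600771, -0.15087605984513183, 598.4182078452956], [0.15081533718315673, 0.007110136999794931, -0.98853638275087, 864.5588681922685]]))}
def proj(c,P):
    f,cx,cy,E=K[c]; q=E[:,:3]@np.asarray(P,float)+E[:,3]; return np.array([f*q[0]/q[2]+cx,f*q[1]/q[2]+cy])
def unz(c,uv,z):
    f,cx,cy,E=K[c]; R,t=E[:,:3],E[:,3]; o=-R.T@t; d=R.T@np.array([(uv[0]-cx)/f,(uv[1]-cy)/f,1]); return o+d*(z-o[2])/d[2]
def px(u,v,s,ox,oy): return np.array([(u+.5)/s-.5+ox,(v+.5)/s-.5+oy])
def feeder(p,P): 
    c,s=np.cos(p[2]),np.sin(p[2]); return np.array([p[0]+c*P[0]-s*P[1],p[1]+s*P[0]+c*P[1],P[2]])
E
cat > fit.py <<'E'
from h import *
from scipy.optimize import least_squares
T=[(452,87,80,-48,46),(594,66,80,-104,46),(650,205,20,-115,85),(679,201,20,-127,85),(692,308,-20,-127,85),(663,312,-20,-115,85),(355,307,0,0,48)]
S=[(50,272,80,-104,46),(122,217,36,-104,46),(243,275,36,-48,46),(170,330,80,-48,46),(107,88,20,-127,85),(120,98,20,-115,85),(188,57,-20,-115,85),(172,45,-20,-127,85)]
def res(p,cams=("top","scene")):
    r=[]
    if "top" in cams:
        for u,v,*P in T: r+=list(proj("top",feeder(p,P))-px(u,v,6,190,200))
    if "scene" in cams:
        for u,v,*P in S: r+=list(proj("scene",feeder(p,P))-px(u,v,6,255,170))
    return np.array(r)
for cams in (("top",),("scene",),("top","scene")):
    o=least_squares(res,[500,60,0.1],args=(cams,),loss="soft_l1"); print(cams,o.x.round(4),np.round(res(o.x,cams).reshape(-1,2),1).tolist())
p=o.x
for n,P in dict(grip=(0,-121,58),behind=(0,-127,58),tower=(0,0,0)).items(): print(n,feeder(p,P).round(1))
for c,uv in (("top",px(536,124,6,190,200)),("scene",px(137,275,6,255,170))):
    for z in (46,30): 
        w=unz(c,uv,z); d=w[:2]-p[:2]; cc,s=np.cos(p[2]),np.sin(p[2]); print(c,"hole",z,w.round(1),"feeder",(cc*d[0]+s*d[1]).round(1),(-s*d[0]+cc*d[1]).round(1))
print("pin top",unz("top",px(195,398,7,100,205),104),unz("scene",px(257,60,6,400,240),104))
ct=np.mean([unz("top",px(u,v,7,100,205),32) for u,v in((170,352),(338,290),(392,458),(222,522))],0)
cs=np.mean([unz("scene",px(u,v,6,400,240),32) for u,v in((122,140),(308,200),(280,322),(82,258))],0)
print("holder",ct,cs)
E
python3 fit.py
```

```text
('top',) [5.064302e+02 7.324690e+01 1.463000e-01] [[-0.2, -0.3], [0.0, -0.1], [-0.3, 0.0], [0.2, -0.1], [0.7, 0.2], [0.1, 0.2], [-0.4, 0.0]]
('scene',) [5.079276e+02 7.354550e+01 1.535000e-01] [[-0.6, 0.0], [0.0, -0.2], [0.2, -0.0], [0.0, 0.8], [-0.8, -0.0], [1.2, 0.2], [0.8, -0.5], [-0.7, -0.4]]
('top', 'scene') [5.069668e+02 7.319610e+01 1.482000e-01] [[-0.3, -0.6], [-0.0, -0.4], [-0.4, -0.3], [0.2, -0.4], [0.7, -0.2], [0.1, -0.1], [-0.3, -0.2], [-0.3, -0.4], [0.3, -0.6], [0.4, -0.4], [0.2, 0.4], [-0.5, -0.4], [1.6, -0.1], [1.2, -0.9], [-0.3, -0.7]]
grip [524.8 -46.5  58. ]
behind [525.7 -52.4  58. ]
tower [507.   73.2   0. ]
top hole 46 [577.7   4.3  46. ] feeder 59.7 -78.6
top hole 30 [579.7   4.4  30. ] feeder 61.8 -78.7
scene hole 46 [579.7   5.9  46. ] feeder 62.0 -77.3
scene hole 30 [565.4  -8.9  30. ] feeder 45.6 -89.8
pin top [478.469338   326.33215272 104.        ] [480.82383581 326.58537799 104.        ]
holder [477.90768562 326.27026763  32.        ] [480.10076585 325.73983396  32.        ]
```

Call:
{"api": "carry_out", "payload": {"moves": [[[28,-55,0,-6.3,1],[56,-110,0,-12.6,1],[84,-165,0,-18.9,1],[112,-220,0,-25.2,1],[140,-275,0,-31.5,1],[168,-330,0,-37.8,1],[196,-385,0,-44.1,1],[224,-440,0,-50.4,1],[252,-495,0,-56.7,1],[280,-550,0,-63,1]]]}}

```text
time_s: 2.55
ee_pos: [477.9, 41.4, 227.2]
tcp_rot: [-0.0, 0.997, 0.074, 0.001]
wrist_force: [0.6, 1.6, -0.1]
gripper_width: 0.7
```

Call:
{"api": "carry_out", "payload": {"moves": [[[17,-40,0,0,1],[34,-80,-20,0,1],[52,-120,-50,0,1],[52,-120,-90,0,1],[52,-120,-130,0,1],[52,-120,-165,0,1],[52,-120,-182,0,1],[52,-120,-182,0,1],[52,-120,-182,0,1],[52,-120,-182,0,1]]]}}

```text
time_s: 3.8
ee_pos: [530.1, -76.9, 46.0]
tcp_rot: [0.0, 0.997, 0.075, 0.001]
wrist_force: [-0.6, 1.0, 0.6]
gripper_width: 0.5
```

Run:
```python
from rig import bot, imaging
import cv2
s=bot.state(); print(s["time_s"],s["ee_pos"],s["wrist_force"])
for c in ("scene","wrist"):
    d=imaging.camera(c); a=d["color"][:,:,::-1]
    if c=="scene": a=cv2.resize(a[130:265,225:385],None,fx=4,fy=4)
    cv2.imwrite(f"pics/{c}1.png",a)
```

```text
3.8 [530.05117279 -76.88350879  45.98064908] [-0.59215961  1.02973472  0.60141324]
```

View pics/scene1.png

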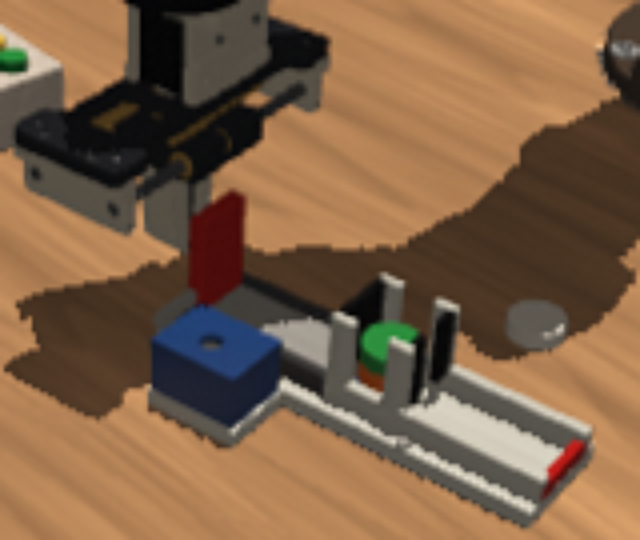

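View pics/wrist1.png

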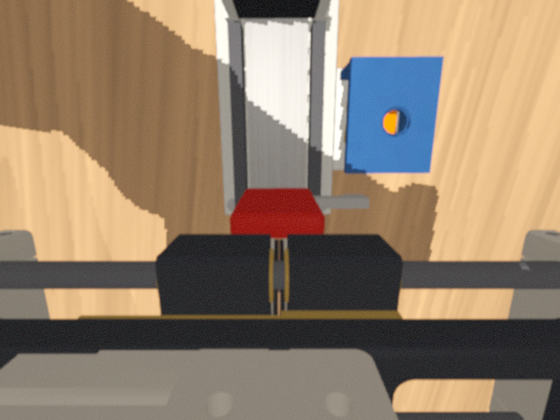

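Call:
{"api": "carry_out", "payload": {"moves": [[[-1.2,8,0,0,1],[-2.1,14,0,0,1],[-3,20,0,0,1],[-3.9,26,0,0,1],[-4.8,32,0,0,1],[-5.7,38,0,0,1],[-6.6,44,0,0,1],[-7.4,49,0,0,1],[-8,53,0,0,1],[-8,53,0,0,1]]]}}

```text
time_s: 5.15
ee_pos: [521.2, -25.0, 45.0]
tcp_rot: [0.001, 0.997, 0.075, 0.0]
wrist_force: [-1.0, -6.7, 3.0]
gripper_width: 0.4
```

Run:
```python
from rig import bot, imaging
import cv2
for c in ("scene",):
    d=imaging.camera(c); a=d["color"][:,:,::-1]
    if c=="scene": a=cv2.resize(a[130:265,225:385],None,fx=4,fy=4)
    cv2.imwrite(f"pics/{c}2.png",a)
s=bot.state(); print(s["time_s"],s["ee_pos"],s["wrist_force"])
```

```text
5.2 [521.20377788 -24.95293187  44.97498429] [-0.9041254  -7.09131365  3.52167108]
```

View pics/scene2.png

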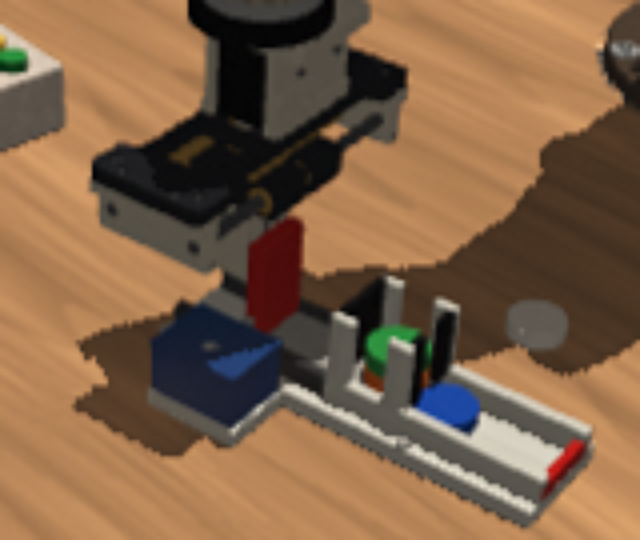

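Call:
{"api": "carry_out", "payload": {"moves": [[[-0.3,2,0,0,1],[-0.6,4,0,0,1],[-0.8,5,0,0,1],[-0.8,5,0,0,1],[-0.8,5,0,0,1],[-0.8,5,0,0,1],[-0.8,5,0,0,1],[-0.8,5,0,0,1],[-0.8,5,0,0,1],[-0.8,5,0,0,1]]]}}

```text
time_s: 6.45
ee_pos: [520.5, -20.8, 45.0]
tcp_rot: [0.001, 0.997, 0.074, 0.0]
wrist_force: [-0.1, -9.9, 3.1]
gripper_width: 0.5
```

Call:
{"api": "carry_out", "payload": {"moves": [[[-0.2,1,0,0,1],[-0.4,2.5,0,0,1],[-0.4,2.5,0,0,1],[-0.4,2.5,0,0,1],[-0.4,2.5,0,0,1],[-0.4,2.5,0,0,1],[-0.4,2.5,0,0,1],[-0.4,2.5,0,0,1],[-0.4,2.5,0,0,1],[-0.4,2.5,0,0,1]]]}}

```text
time_s: 7.7
ee_pos: [520.2, -18.4, 45.0]
tcp_rot: [0.001, 0.997, 0.074, 0.0]
wrist_force: [0.0, -9.7, 3.4]
gripper_width: 0.3
```

Call:
{"api": "carry_out", "payload": {"moves": [[[-0.2,1,0,0,1],[-0.4,3,0,0,1],[-0.4,3,0,0,1],[-0.4,3,0,0,1],[-0.4,3,0,0,1],[-0.4,3,0,0,1],[-0.4,3,0,0,1],[-0.4,3,0,0,1],[-0.4,3,0,0,1],[-0.4,3,0,0,1]]]}}

```text
time_s: 8.95
ee_pos: [519.7, -15.3, 45.0]
tcp_rot: [0.001, 0.997, 0.074, 0.0]
wrist_force: [-0.7, -9.2, 3.0]
gripper_width: 0.5
```

Call:
{"api": "carry_out", "payload": {"moves": [[[-0.2,1,0,0,1],[-0.4,3,0,0,1],[-0.4,3,0,0,1],[-0.4,3,0,0,1],[-0.4,3,0,0,1],[-0.4,3,0,0,1],[-0.4,3,0,0,1],[-0.4,3,0,0,1],[-0.4,3,0,0,1],[-0.4,3,0,0,1]]]}}

```text
time_s: 10.2
ee_pos: [519.2, -12.2, 45.0]
tcp_rot: [0.001, 0.997, 0.074, 0.0]
wrist_force: [-1.8, -8.9, 3.0]
gripper_width: 0.3
```

Call:
{"api": "carry_out", "payload": {"moves": [[[-0.2,1,0,0,1],[-0.4,3,0,0,1],[-0.4,3,0,0,1],[-0.4,3,0,0,1],[-0.4,3,0,0,1],[-0.4,3,0,0,1],[-0.4,3,0,0,1],[-0.4,3,0,0,1],[-0.4,3,0,0,1],[-0.4,3,0,0,1]]]}}

```text
time_s: 11.45
ee_pos: [518.7, -9.2, 45.0]
tcp_rot: [0.001, 0.997, 0.074, 0.0]
wrist_force: [-0.1, -8.3, 3.7]
gripper_width: 0.4
```

Call:
{"api": "carry_out", "payload": {"moves": [[[-0.2,1,0,0,1],[-0.4,3,0,0,1],[-0.4,3,0,0,1],[-0.4,3,0,0,1],[-0.4,3,0,0,1],[-0.4,3,0,0,1],[-0.4,3,0,0,1],[-0.4,3,0,0,1],[-0.4,3,0,0,1],[-0.4,3,0,0,1]]]}}

```text
time_s: 12.7
ee_pos: [518.3, -6.6, 45.0]
tcp_rot: [0.001, 0.997, 0.074, 0.0]
wrist_force: [0.3, -10.6, 4.3]
gripper_width: 0.5
```

Run:
```python
from rig import bot, imaging
import cv2
for c in ("scene",):
    d=imaging.camera(c); a=d["color"][:,:,::-1]
    if c=="scene": a=cv2.resize(a[130:265,225:385],None,fx=4,fy=4)
    cv2.imwrite(f"pics/{c}3.png",a)
s=bot.state(); print(s["time_s"],s["ee_pos"],s["wrist_force"])
```

```text
12.75 [518.31340511  -6.64397945  44.99092822] [ -0.46290173 -10.80868267   3.6518312 ]
```

View pics/scene3.png

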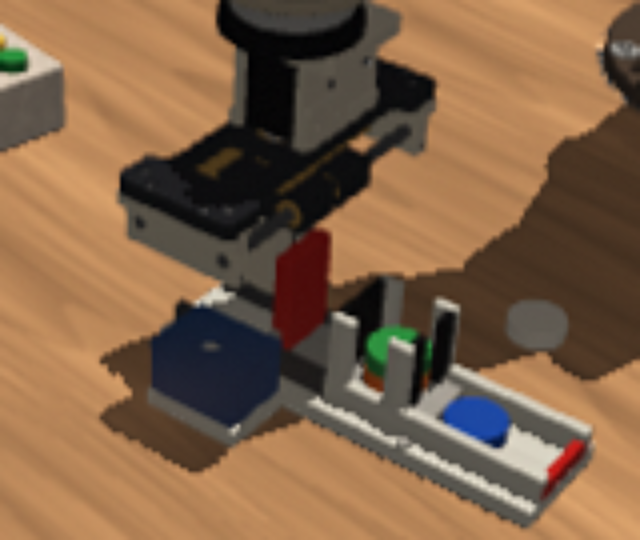

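Call:
{"api": "carry_out", "payload": {"moves": [[[-0.2,1,0,0,1],[-0.4,2.5,0,0,1],[-0.4,2.5,0,0,1],[-0.4,2.5,0,0,1],[-0.4,2.5,0,0,1],[-0.4,2.5,0,0,1],[-0.4,2.5,0,0,1],[-0.4,2.5,0,0,1],[-0.4,2.5,0,0,1],[-0.4,2.5,0,0,1]]]}}

```text
time_s: 14.0
ee_pos: [518.1, -5.4, 45.0]
tcp_rot: [0.002, 0.997, 0.074, 0.0]
wrist_force: [0.3, -15.0, 3.3]
gripper_width: 0.4
```

Call:
{"api": "carry_out", "payload": {"moves": [[[-0.2,1,0,0,1],[-0.4,2.5,0,0,1],[-0.4,2.5,0,0,1],[-0.4,2.5,0,0,1],[-0.4,2.5,0,0,1],[-0.4,2.5,0,0,1],[-0.4,2.5,0,0,1],[-0.4,2.5,0,0,1],[-0.4,2.5,0,0,1],[-0.4,2.5,0,0,1]]]}}

```text
time_s: 15.25
ee_pos: [517.9, -3.8, 45.1]
tcp_rot: [0.002, 0.997, 0.073, 0.001]
wrist_force: [0.3, -18.6, 2.2]
gripper_width: 0.6
```

Call:
{"api": "carry_out", "payload": {"moves": [[[-0.2,1.2,0,0,1],[-0.2,1.2,0,0,1],[-0.2,1.2,0,0,1],[-0.2,1.2,0,0,1],[0.1,-1,0,0,1],[0.5,-3,0,0,1],[0.8,-5,0,0,1],[1.2,-8,0,0,1],[1.5,-10,0,0,1],[1.5,-10,0,0,1]]]}}

```text
time_s: 16.5
ee_pos: [518.9, -8.9, 44.6]
tcp_rot: [-0.0, 0.997, 0.075, -0.0]
wrist_force: [0.2, -0.6, -0.7]
gripper_width: 0.6
```

Call:
{"api": "carry_out", "payload": {"moves": [[[2,-12,0,0,1],[4.5,-30,0,0,1],[4.5,-30,20,0,1],[4.5,-30,60,0,1],[4.5,-30,110,0,1],[4.5,-30,150,0,1],[4.5,-30,150,0,1],[4.5,-30,150,0,1],[4.5,-30,150,0,1],[4.5,-30,150,0,1]]]}}

```text
time_s: 17.75
ee_pos: [523.0, -39.6, 193.8]
tcp_rot: [0.0, 0.997, 0.075, -0.001]
wrist_force: [-0.3, 0.8, -0.3]
gripper_width: 0.4
```

Run:
```python
from rig import bot, imaging
import cv2
s=bot.state(); print(s["time_s"],s["ee_pos"],s["wrist_force"],s["tcp_rot"])
for c in ("scene","wrist","top"):
    d=imaging.camera(c); a=d["color"][:,:,::-1]
    cv2.imwrite(f"pics/{c}4raw.png",a)
    if c=="wrist": print(d["fx"],d["cx"],d["cy"],d["extrinsics"])
    if c=="scene": a=cv2.resize(a[130:265,225:385],None,fx=4,fy=4)
    cv2.imwrite(f"pics/{c}4.png",a)
```

```text
17.75 [522.97228896 -39.57986881 193.82601172] [-0.33506338  0.83144505 -0.33270662] [ 1.18351342e-04  9.97184928e-01  7.49762892e-02 -8.72038882e-04]
301.20434830780096 278.5469223845905 210.99262038848906 [[ 9.88728627e-01  1.49718369e-01 -3.33987281e-04 -5.11445909e+02]
 [ 1.45267590e-01 -9.58791348e-01  2.44164857e-01 -1.36367903e+02]
 [ 3.62357401e-02 -2.41461302e-01 -9.69733680e-01  3.28857653e+02]
 [ 0.00000000e+00  0.00000000e+00  0.00000000e+00  1.00000000e+00]]
```

View pics/scene4.png

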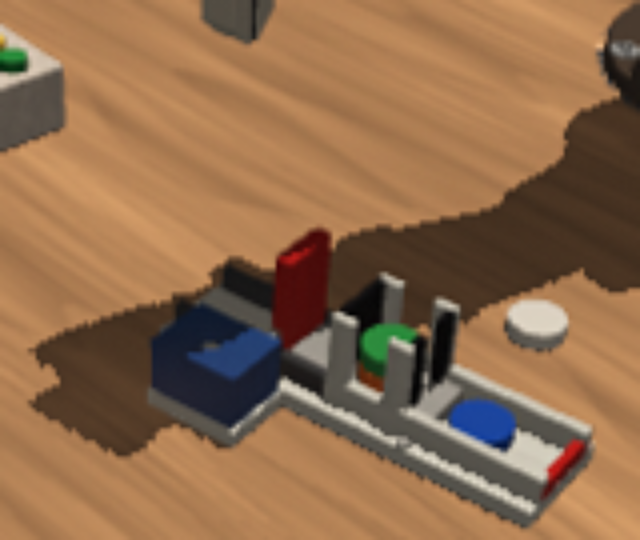

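View pics/wrist4.png

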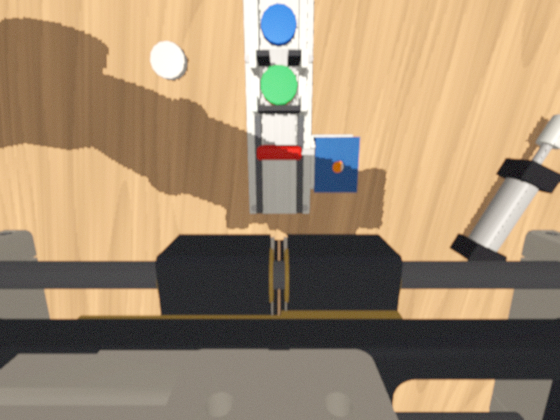

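```bash
cat > w.py <<'E'
from h import *
E4=np.array([[ 9.88728627e-01,1.49718369e-01,-3.33987281e-04,-5.11445909e+02],[ 1.45267590e-01,-9.58791348e-01,2.44164857e-01,-1.36367903e+02],[ 3.62357401e-02,-2.41461302e-01,-9.69733680e-01,3.28857653e+02]])
K["wrist"]=(301.204,278.547,210.993,E4)
E
python3 - <<'E'
from w import *
import cv2
a=cv2.imread("pics/wrist4raw.png")
cv2.imwrite("pics/w4c.png",cv2.resize(a[125:205,300:370],None,fx=8,fy=8,interpolation=cv2.INTER_CUBIC))
print(unz("wrist",(338,167),46))
E
```

```text
[577.54600769   3.35572409  46.        ]
```

View pics/w4c.png

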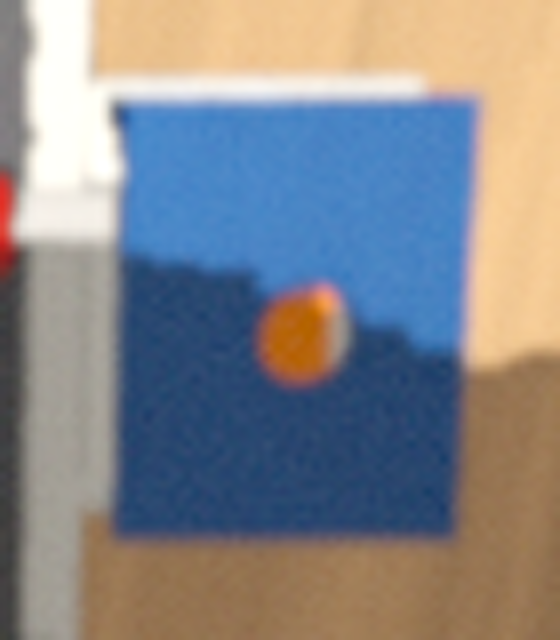

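Call:
{"api": "carry_out", "payload": {"moves": [[[-4,36,20,10,-1],[-8,73,30,20,-1],[-12,110,30,30,-1],[-16,146,30,40,-1],[-20,183,30,50,-1],[-24,220,30,60,-1],[-28,256,30,70,-1],[-32,293,10,80,-1],[-36,330,0,90,-1],[-40,350,0,90,-1]]]}}

```text
time_s: 19.15
ee_pos: [482.5, 312.2, 193.8]
tcp_rot: [-0.0, 0.652, 0.758, -0.001]
wrist_force: [1.2, -0.1, 0.3]
gripper_width: 90.6
```

```bash
cat > snap.py <<'E'
from rig import bot, imaging
import cv2,sys,numpy as np
n=sys.argv[1]
s=bot.state(); print(s["time_s"],s["ee_pos"],s["wrist_force"],s["gripper_width"])
for c in sys.argv[2:]:
    d=imaging.camera(c); cv2.imwrite(f"pics/{c}{n}.png",d["color"][:,:,::-1])
    if c=="wrist": np.save(f"w{n}.npy",d["extrinsics"])
E
cat >> w.py <<'E'
def load(n): K["wrist"]=(301.204,278.547,210.993,np.load(f"w{n}.npy")[:3])
E
python3 snap.py 5 wrist
```

```text
19.15 [482.52429671 312.1886141  193.76258862] [ 1.20315558 -0.07280029  0.32967751] 90.62118430725756
```

View pics/wrist5.png

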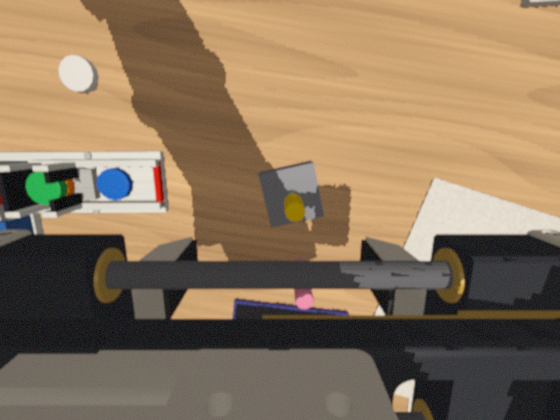

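Run:
```python
from w import *
import cv2
load(5)
for z in (104,62,32): print(z,proj("wrist",(479.5,326.4,z)))
a=cv2.imread("pics/wrist5.png")
cv2.imwrite("pics/w5c.png",cv2.resize(a[155:235,255:330],None,fx=8,fy=8,interpolation=cv2.INTER_CUBIC))
```

```text
104 [295.39270232 213.1258063 ]
62 [293.07804619 202.44734218]
32 [291.77896514 196.45414512]
```

View pics/w5c.png

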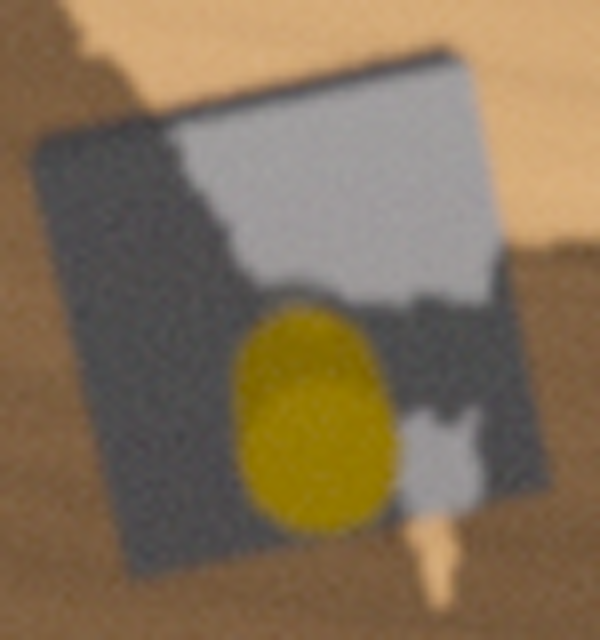

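Call:
{"api": "carry_out", "payload": {"moves": [[[-4.5,15,0,0,-1],[-4.5,15,-30,0,-1],[-4.5,15,-60,0,-1],[-4.5,15,-90,0,-1],[-4.5,15,-115,0,-1],[-4.5,15,-130,0,-1],[-4.5,15,-130,0,-1],[-4.5,15,-130,0,-1],[-4.5,15,-130,0,1],[-4.5,15,-130,0,1]]]}}

```text
time_s: 20.45
ee_pos: [479.3, 325.9, 65.4]
tcp_rot: [0.0, 0.652, 0.758, 0.001]
wrist_force: [-0.4, -0.1, -0.0]
gripper_width: 76.1
```

```bash
python3 snap.py 6 scene wrist; python3 -c "
import cv2
a=cv2.imread('pics/scene6.png');cv2.imwrite('pics/s6c.png',cv2.resize(a[200:340,370:500],None,fx=4,fy=4))"
```

```text
20.45 [479.32430135 325.9021725   65.42697015] [-0.36481347 -0.14260173 -0.03581275] 76.1045341031104
```

View pics/s6c.png

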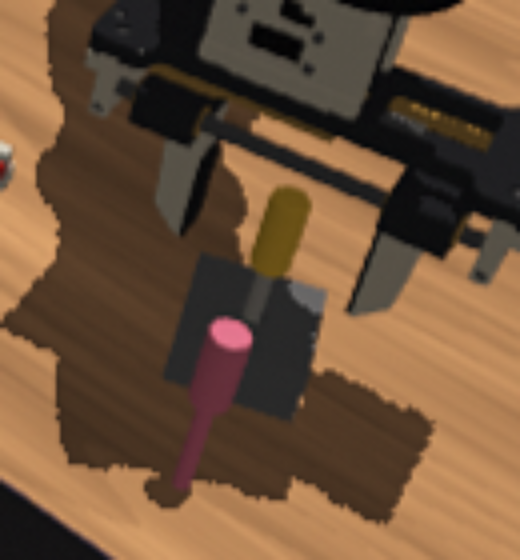

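Well centred; close.

Call:
{"api": "carry_out", "payload": {"moves": [[[0,0,0,0,1],[0,0,0,0,1],[0,0,0,0,1],[0,0,0,0,1],[0,0,0,0,1],[0,0,0,0,1],[0,0,0,0,1],[0,0,0,0,1],[0,0,0,0,1],[0,0,0,0,1]]]}}

```text
time_s: 21.8
ee_pos: [479.0, 325.6, 64.7]
tcp_rot: [-0.0, 0.652, 0.758, 0.0]
wrist_force: [0.1, 0.2, -1.2]
gripper_width: 17.7
```

Call:
{"api": "carry_out", "payload": {"moves": [[[0,0,30,0,1],[0,0,60,0,1],[15,-50,100,0,1],[32,-105,100,0,1],[49,-160,100,0,1],[66,-215,100,0,1],[82,-270,100,0,1],[98.5,-321.3,100,0,1],[98.5,-321.3,70,0,1],[98.5,-321.3,55,0,1]]]}}

```text
time_s: 23.05
ee_pos: [576.7, 3.9, 118.4]
tcp_rot: [-0.001, 0.652, 0.758, -0.001]
wrist_force: [-0.3, 0.3, -0.9]
gripper_width: 17.0
```

```bash
python3 snap.py 7 scene wrist top; python3 -c "
import cv2
a=cv2.imread('pics/scene7.png');cv2.imwrite('pics/s7c.png',cv2.resize(a[150:270,230:360],None,fx=6,fy=6,interpolation=2))
a=cv2.imread('pics/wrist7.png');cv2.imwrite('pics/w7c.png',cv2.resize(a[100:300,150:400],None,fx=3,fy=3,interpolation=2))"
```

```text
23.05 [576.68142756   3.88985498 118.40281735] [-0.29223242  0.34850805 -0.93580968] 16.989661341824043
```

View pics/s7c.png

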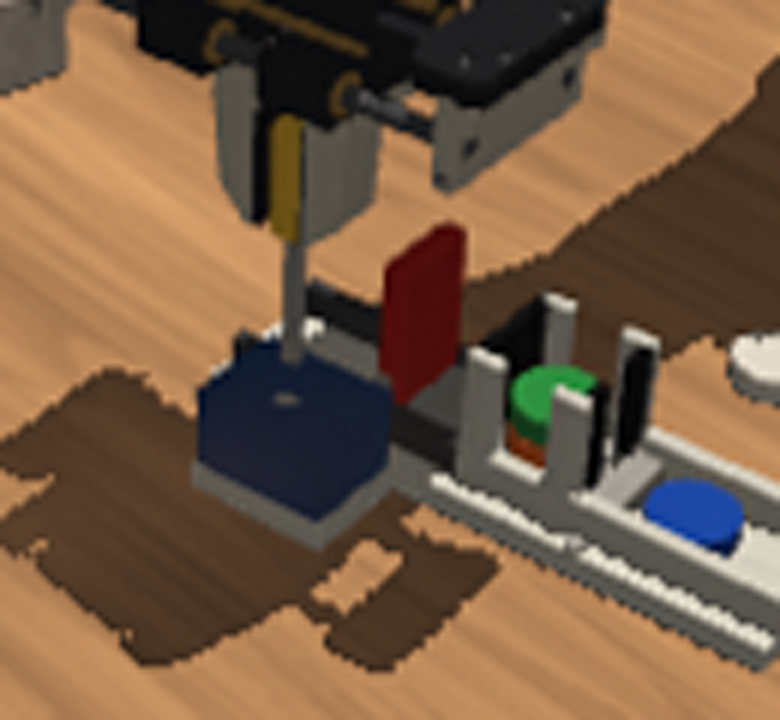

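View pics/w7c.png

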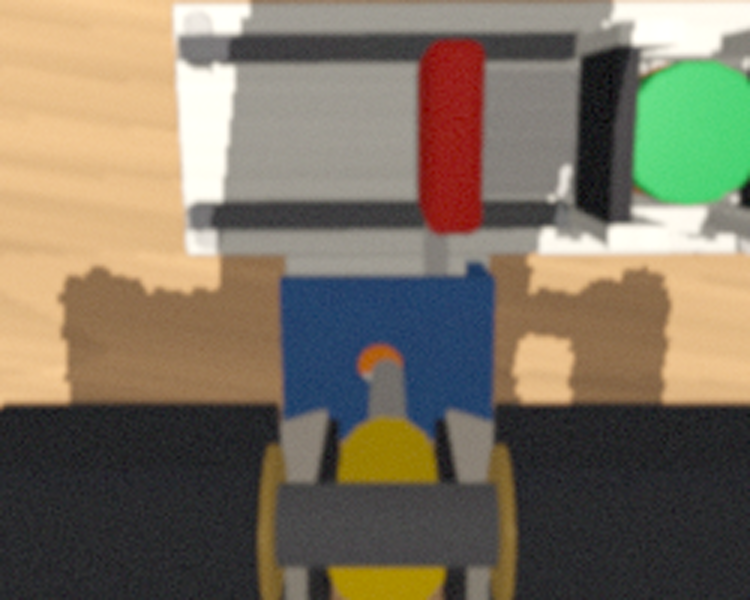

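Run:
```python
from w import *
load(7)
tipz=118.4-57.7
for c,t,h in (("wrist",px(385,363,3,150,100),px(379.5,366,3,150,100)),("scene",px(291,358,6,230,150),px(286,400,6,230,150))):
    a=unz(c,t,tipz);b=unz(c,h,46); print(c,a.round(1),b.round(1),(b-a).round(1))
    print(proj(c,(576.7,3.9,tipz)))
```

```text
wrist [571.9   4.   60.7] [577.1   3.3  46. ] [  5.1  -0.7 -14.7]
[276.87571774 226.73642544]
scene [577.1   4.7  60.7] [582.    7.8  46. ] [  4.9   3.  -14.7]
[277.95556139 208.99518406]
```

Call:
{"api": "carry_out", "payload": {"moves": [[[0.7,0,-5,0,1],[0.7,0,-10,0,1],[0.7,0,-10,0,1],[0.7,0,-10,0,1],[0.7,0,-10,0,1],[0.7,0,-10,0,1],[0.7,0,-10,0,1],[0.7,0,-10,0,1],[0.7,0,-10,0,1],[0.7,0,-10,0,1]]]}}

```text
time_s: 24.45
ee_pos: [578.2, 4.3, 109.7]
tcp_rot: [-0.0, 0.652, 0.758, 0.0]
wrist_force: [-0.0, -0.4, -1.1]
gripper_width: 17.4
```

```bash
python3 snap.py 8 scene wrist top; python3 -c "
import cv2
a=cv2.imread('pics/scene8.png');cv2.imwrite('pics/s8c.png',cv2.resize(a[190:240,250:310],None,fx=12,fy=12,interpolation=2))
a=cv2.imread('pics/wrist8.png');cv2.imwrite('pics/w8c.png',cv2.resize(a[180:260,230:330],None,fx=7,fy=7,interpolation=2))"
```

```text
24.45 [578.22428786   4.31165342 109.74533801] [-0.03365672 -0.4209403  -1.14728336] 17.415265110959613
```

View pics/s8c.png

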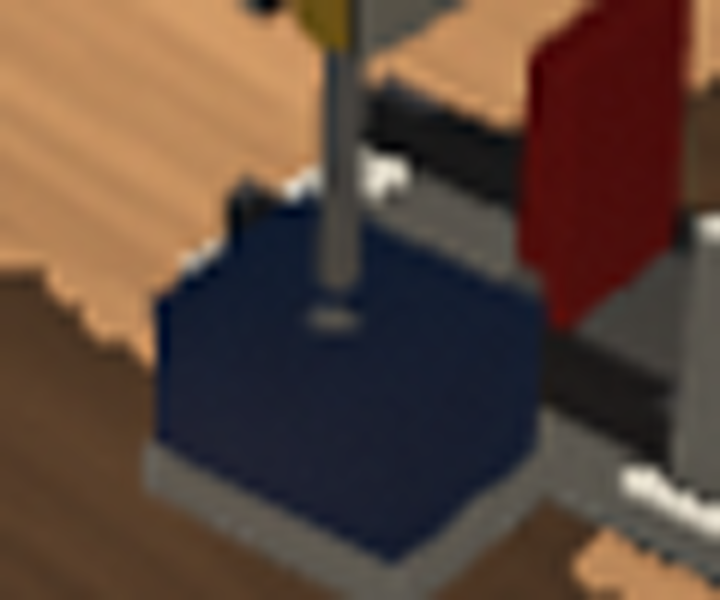

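View pics/w8c.png

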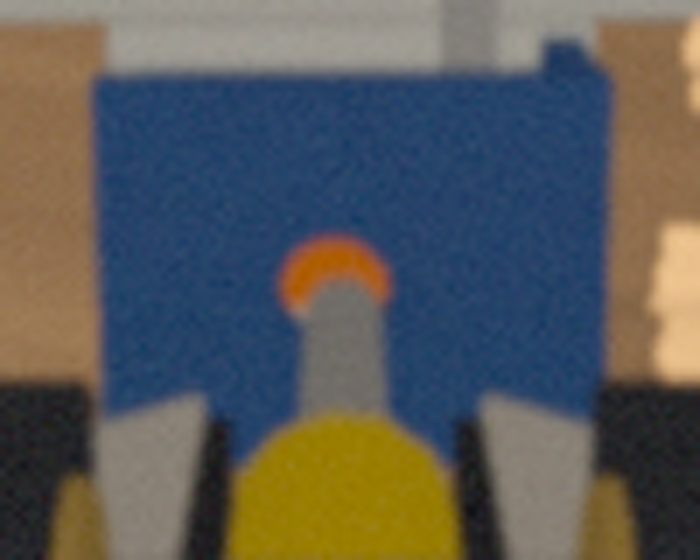

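Run:
```python
from w import *
load(8)
tipz=109.75-57.7
g=px(335,235,7,230,180)
print("hole far(-x) edge",unz("wrist",g,46)); print("tip near(-x) edge",unz("wrist",px(343.5,277,7,230,180),tipz))
for t in (0,1): print(unz("wrist",px(343,75,7,230,180),46))
print("L/R", unz("wrist",px(278,285,7,230,180),46),unz("wrist",px(392,285,7,230,180),46))
print(unz("scene",px(340,290,12,250,190),tipz),unz("scene",px(333,322,12,250,190),46))
```

```text
hole far(-x) edge [570.95054921   2.56829616  46.        ]
tip near(-x) edge [573.81341036   3.93269319  52.05      ]
[553.38510555   0.78448497  46.        ]
[553.38510555   0.78448497  46.        ]
L/R [577.47193701  -2.7529831   46.        ] [575.60464717   9.57357167  46.        ]
[580.34127443   7.78187729  52.05      ] [582.24221316   8.15652802  46.        ]
```

Call:
{"api": "carry_out", "payload": {"moves": [[[-0.7,-0.8,0,0,1],[-0.7,-0.8,0,0,1],[-0.7,-0.8,-2,0,1],[-0.7,-0.8,-4,0,1],[-0.7,-0.8,-7,0,1],[-0.7,-0.8,-10,0,1],[-0.7,-0.8,-14,0,1],[-0.7,-0.8,-18,0,1],[-0.7,-0.8,-18,0,1],[-0.7,-0.8,-18,0,1]]]}}

```text
time_s: 25.85
ee_pos: [577.6, 3.5, 91.8]
tcp_rot: [0.0, 0.652, 0.758, 0.0]
wrist_force: [0.0, -0.3, -1.2]
gripper_width: 17.3
```

Call:
{"api": "carry_out", "payload": {"moves": [[[0,0,-3,0,1],[0,0,-5,0,1],[0,0,-7,0,1],[0,0,-9,0,1],[0,0,-11,0,1],[0,0,-12.5,0,1],[0,0,-12.5,0,1],[0,0,-12.5,0,1],[0,0,-12.5,0,1],[0,0,-12.5,0,1]]]}}

```text
time_s: 27.1
ee_pos: [577.6, 3.5, 79.3]
tcp_rot: [0.0, 0.652, 0.758, 0.0]
wrist_force: [-0.6, -0.1, 1.6]
gripper_width: 16.9
```

```bash
python3 snap.py 9 scene wrist; python3 -c "
import cv2
a=cv2.imread('pics/scene9.png');cv2.imwrite('pics/s9c.png',cv2.resize(a[140:260,230:390],None,fx=5,fy=5,interpolation=2))"
```

```text
27.1 [577.56912276   3.5142991   79.31891701] [-0.63034553 -0.11727954  1.55440214] 16.90867082226238
```

View pics/s9c.png

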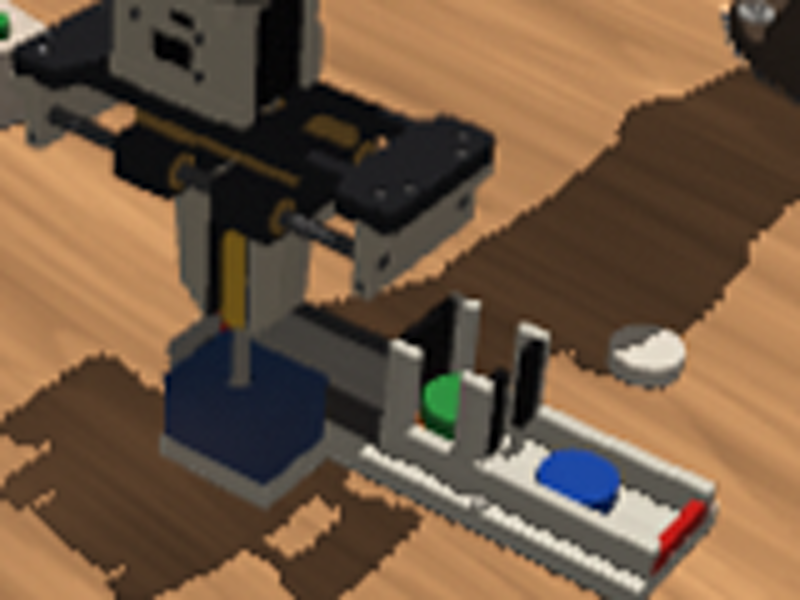

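Call:
{"api": "carry_out", "payload": {"moves": [[[0,0,20,0,1],[0,0,45,0,1],[-10,32,85,0,1],[-27,87,85,0,1],[-44,142,85,0,1],[-61,197,85,0,1],[-77,252,85,0,1],[-93,305,85,0,1],[-98.5,322,65,0,1],[-98.5,322,40,0,1]]]}}

```text
time_s: 28.45
ee_pos: [477.9, 328.1, 118.7]
tcp_rot: [-0.0, 0.651, 0.76, 0.0]
wrist_force: [-0.2, -0.7, -0.7]
gripper_width: 17.5
```

Call:
{"api": "carry_out", "payload": {"moves": [[[0,0,-10,0,1],[0,0,-22,0,1],[0,0,-22,0,1],[0,0,-22,0,1],[0,0,-22,0,1],[0,0,-22,0,1],[0,0,-22,0,1],[0,0,-22,0,1],[0,0,-22,0,1],[0,0,-22,0,1]]]}}

```text
time_s: 29.7
ee_pos: [479.0, 325.5, 97.2]
tcp_rot: [-0.0, 0.652, 0.758, 0.0]
wrist_force: [0.3, -0.1, -0.8]
gripper_width: 17.3
```

```bash
python3 snap.py 10 scene wrist; python3 -c "
import cv2
a=cv2.imread('pics/scene10.png');cv2.imwrite('pics/s10c.png',cv2.resize(a[200:340,370:500],None,fx=4,fy=4))
a=cv2.imread('pics/wrist10.png');cv2.imwrite('pics/w10c.png',cv2.resize(a[160:270,220:340],None,fx=5,fy=5,interpolation=2))"
```

```text
29.7 [478.98881169 325.52159159  97.23427813] [ 0.33604998 -0.14483511 -0.75178713] 17.29369867928408
```

View pics/s10c.png

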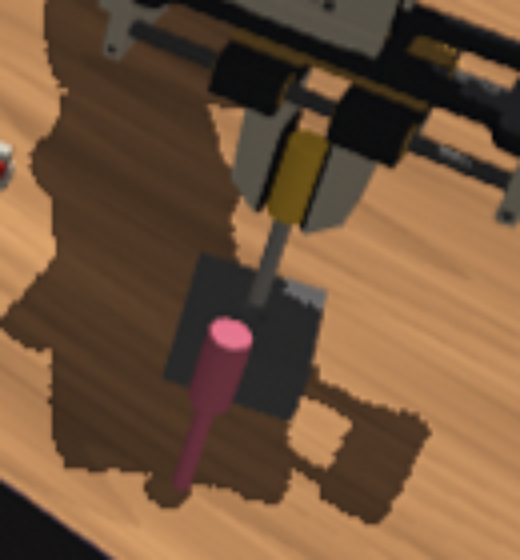

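View pics/w10c.png

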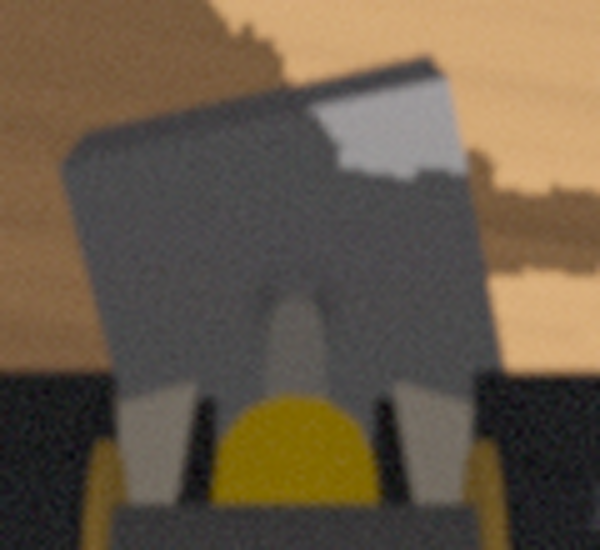

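Call:
{"api": "carry_out", "payload": {"moves": [[[0,0,-5,0,1],[0,0,-10,0,1],[0,0,-15,0,1],[0,0,-20,0,1],[0,0,-25,0,1],[0,0,-29,0,1],[0,0,-31.5,0,1],[0,0,-31.5,0,1],[0,0,-31.5,0,1],[0,0,-31.5,0,1]]]}}

```text
time_s: 31.05
ee_pos: [479.1, 325.6, 65.9]
tcp_rot: [0.0, 0.652, 0.758, 0.0]
wrist_force: [0.9, 0.0, -0.1]
gripper_width: 17.4
```

Seated; open, then rise.

Call:
{"api": "carry_out", "payload": {"moves": [[[0,0,0,0,-1],[0,0,0,0,-1],[0,0,0,0,-1],[0,0,0,0,-1],[0,0,0,0,-1],[0,0,0,0,-1],[0,0,0,0,-1],[0,0,0,0,-1],[0,0,0,0,-1],[0,0,0,0,-1]]]}}

```text
time_s: 32.3
ee_pos: [479.0, 325.5, 65.7]
tcp_rot: [-0.0, 0.652, 0.758, 0.0]
wrist_force: [0.7, 0.1, -1.0]
gripper_width: 91.9
```

Call:
{"api": "carry_out", "payload": {"moves": [[[0,0,20,0,-1],[0,0,50,0,-1],[0,0,90,0,-1],[0,0,130,0,-1],[-20,30,160,0,-1],[-40,60,160,0,-1],[-60,90,160,0,-1],[-60,90,160,0,-1],[-60,90,160,0,-1],[-60,90,160,0,-1]]]}}

```text
time_s: 33.55
ee_pos: [420.0, 414.3, 225.7]
tcp_rot: [0.0, 0.653, 0.758, -0.0]
wrist_force: [-0.5, 0.3, -0.4]
gripper_width: 91.8
```

```bash
python3 snap.py 11 scene top; python3 -c "
import cv2,numpy as np
a=cv2.imread('pics/scene11.png');b=cv2.imread('pics/top11.png')
f=lambda i,y,x:cv2.resize(i[y:y+100,x:x+130],None,fx=3,fy=3,interpolation=2)
cv2.imwrite('pics/f.png',np.vstack([np.hstack([f(a,170,255),f(a,240,380)]),np.hstack([f(b,190,190),f(b,200,90)])]))"
```

```text
33.55 [419.95259574 414.30402038 225.72068454] [-0.48707782  0.28105594 -0.35332866] 91.77169027050006
```

View pics/f.png

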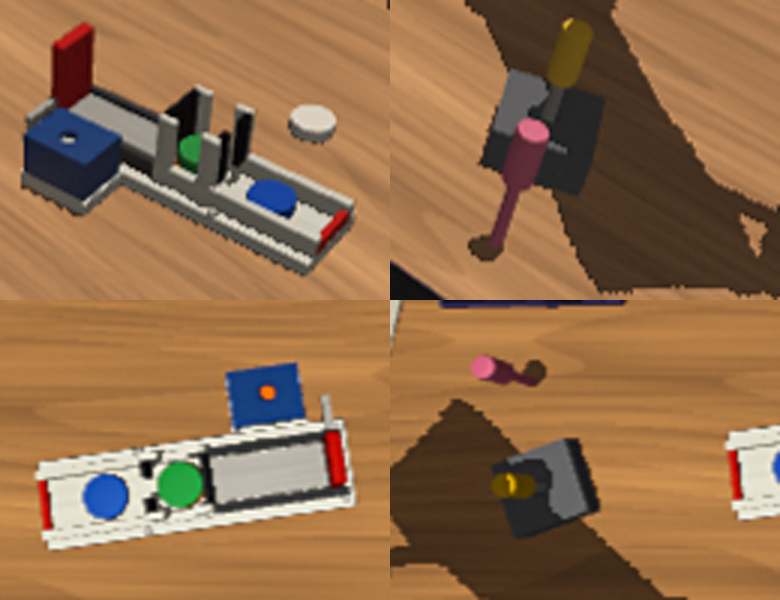

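```bash
python3 -c "
from rig import bot
print(bot.hand_in(), bot.state()['time_s'])"
```

```text
the job is handed in; nothing more can be done
the job is handed in; nothing more can be done
```

The job is handed in at about 34 s of the 67 s allowed. Every step went through on the first try.

- **Push and lock:** I pushed the paddle with shut fingers in small steps until the push stood about 9 to 10 N above the slide's own spring, then about 1 mm more. That is roughly 5 mm of buffer by my estimate, under the 8.5 mm limit. Backing off a few millimetres brought the force to zero, and the picture showed the slide locked with the blue puck out.
- **Release:** I gripped the yellow pin and checked its position over the hole with the wrist camera. It went in without side force, and I pressed it to about 8.5 mm of catch travel. The slide snapped home and the stack dropped.
- **Pin back:** I lowered the pin into its holder at the pose where I had picked it up, let go and moved clear.

The last pictures, from the scene and top cameras, showed:
- the paddle home;
- the orange pad visible in the hole;
- the blue puck in the channel;
- the green puck lowered in the tower;
- the pin upright in its holder;
- the gripper touching nothing.

I judged the catch being fully up and the orange puck lying on the chamber floor from those pictures only, and did not measure them. The scene camera placed the hole 2 to 5 mm away from where the wrist and top cameras put it. I used the wrist and top values, and the free entry of the pin bore them out.

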